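Shut and lock the gear housing's inspection cover

TASK

The inspection cover of the gear housing stands ajar on its spring. With the fingertips in the slot of its round quarter-turn lock, push the cover down flush and, keeping it down, turn the lock a quarter turn clockwise (seen from above) to its stop, so that the cover stays shut by itself once you let go. Grasp and lift nothing, and leave the parts lying about where they are.

Things in the scene. Friction and masses are not known exactly. Their poses are not given: they have to be found in the camera images.
- housing: Fixed cast aluminium gear housing on the bench, 260 (its x) x 380 (y) x 90 mm tall, foot flange 270 x 390. Origin at the centre of its underside, z up; its -x side faces the robot. The cover lies on the -y part of its top; the +y part (y from +25 to +185 mm) is a solid flat deck, 90 mm above the bench, on which small parts stand.
- lock_home (a point): Point fixed to the housing (axes as the housing's): where point slot lies when the cover is shut flush, 114 mm above the bench. The lock's axis is then vertical through it, and the slot's floor lies 15 mm below it.
- cover (a joint): Cover's hinge, rad: 0 = shut flush (hard stop), positive = free edge raised. A spring holds it ajar at about 0.16 to 0.24; pushing it flush takes about 3 to 5 N at the lock, and it springs up again (0.1 or more) when let go unless locked. Locked, it keeps about 0.01 rad of play.
- cover_edge (a point): Middle of the free edge (nearest the robot) of the steel cover, on its upper face. The cover is 200 (x) x 206 (y) x 6 mm; its hinge runs along the housing's y, 200 mm beyond this point, at bench height 90 mm. The lock's axis is 75 mm from this point towards the hinge. x points to the hinge.
- lock (a joint): Quarter-turn lock, rad: grows clockwise from above; 0 = open (slot parallel to the hinge), 1.571 = hard stop, locked (slot square to the hinge). Friction 0.07 N m; stays where left. With the cover flush its hidden tongue slips under a ledge from about 0.65 on; with the cover not flush the tongue strikes or rides over the ledge, and the cover cannot shut until it is turned back.
- slot (a point): On the lock's axis, level with its top face; turns with lock and cover. The lock: aluminium disc 104 mm across, 18 mm above the cover, with a blind slot 34 mm wide, 88 long (ends closed), 15 deep, centred. y runs along the slot, z up the axis. A dark dash on the rim at the slot's -y end points to the housing's -y when open, to the mark by the free edge when locked. Push its wall some 25 mm off-centre.
- socket: Bystander: steel hex socket standing on the housing's deck, 30 mm across, 36 mm tall; origin at the centre of its underside.
- race: Bystander: steel bearing ring lying on the housing's deck, 56 mm outside, 18 mm tall; origin at the centre of its underside.
- conrod: Bystander: steel connecting rod lying on the bench, about 190 mm long, 22 mm tall; origin under the middle of its shank.
- piston: Bystander: aluminium piston standing on the bench, 86 mm across, 55 mm tall; origin at the centre of its underside.
- wrench: Bystander: steel open wrench lying on the bench, 190 mm long along its x; origin at the centre of its underside.
- oil: Bystander: white oil bottle standing on the bench, 60 mm across, 130 mm tall; origin at the centre of its underside.
- tape: Bystander: grey roll of tape lying on the bench, 104 mm across, 24 mm tall; origin at the centre of its underside.

How it is judged:
By the outcome, as a careful person would: the job done as asked, in the order asked, and still so for the second after the job is handed in, with the robot touching nothing.
It also fails if it takes over 42 s, if anything falls off the work surface, if the arm or the gripper's body presses on something with over 40 N, if the wrist force passes 120 N, or if a joint passes its speed limit or range.

ROBOT

A 6-joint arm with a two-finger parallel gripper is mounted at the origin on the work surface. World frame = base frame: x ahead of the robot, y to its left, z up, the work surface at z = 0. Lengths are in mm, angles in rad, forces in N, time in s.
With the tool pointing down it reaches from about 350 to 950 mm from the base axis. Payload 17.4 kg.
Tool frame: the origin (TCP) lies on the centre line of the jaws, within the pads' length; the fingertips stand 14 mm ahead of it and the grasp point (between the pads) lies 5 mm behind it (nose_length is the distance from the TCP to the fingertips, in mm); z points along the fingers, y is the line along which they close (so a half turn about z gives the same grasp; the last joint's range is limited). The gripper opens to 93 mm and grips with 3 to 60 N. Pads are 15 mm wide; open, the fingers measure 128 mm over their backs; the gripper's body (75 mm by 188 mm) begins 65 mm behind the grasp point.
Start: joints at [1.077, 0.116, 1.442, -0, 1.584, -0.038], TCP at [297.13, 606.091, 232.646] pointing down, gripper open.
Joint ranges: [-2.83, 2.83], [-0.83, 2.19], [0.07, 2.5], [-1.14, 4.28], [0.01, 3], [-2.97, 2.97]. Speed limits (rad/s): [1.89, 1.89, 2.22, 3.14, 3.14, 3.14].

INTERFACE

Orientations are given as a rotation vector (axis times angle).
In Python, from rig import get_state, capture, calibration, sign_off, nose_length gives the robot as it stands.
- The arm moves only by the shell command python3 -m pendant 'ROWS' [FORCE]. ROWS is JSON, a list of rows, each an object with "slide": the shift along the tool's x, y, z in cm, a list of three; "dr": the turn, a rotation vector about the tool's x, y, z in degrees, a list of three; "gripper": the closure in counts, from 0 (fully open) to 255 (shut). In form: [{"slide": [x, y, z], "dr": [rx, ry, rz], "gripper": gripper}, ...]. A call has 1 to 8 rows; each row is the pose to reach, as a shift and turn from the pose commanded when the call began, along the tool's axes at that moment; what a row does not reach only later rows make up. A row lasts 1/10 s, in which the tool goes at most 50 mm and 8.59 degrees, less where a joint would pass 70% of its speed; a pose out of reach is approached as far as the arm can. A call with a gripper value outside its range is refused whole. The fingers move at their own pace and stop on an object; FORCE is the grip in N (left out, the last holds). Time passes only in rows, so rows that repeat a pose let the fingers close. It gives the time, the measured TCP pose, the force, the opening and the grip force at its end, in the units of the state.
- get_state(): the state, without advancing time (a new reading comes with each control period).
- capture(name): name is "scene" or "top" or "wrist"; returns (picture, depth): 480x640x3 uint8, red, green, blue; 480x640 float32, mm along the optical axis (not along the pixel's ray), 0 where there is no reading.
- calibration(name): a dict with "fov_y" (degrees; the focal length in pixels is half the picture's height over the tangent of half this angle, whatever the lens; pixels are square), "cx", "cy" (the principal point, pixels), "k1" (the pictures are not rectified: a ray, as slopes to the right and down, at radius r is drawn at 1 + k1 r^2 times it, then the intrinsics apply), "rvec" (rotation vector, rad) and "tvec" (3), from world to camera coordinates, as OpenCV has them; the wrist camera has in their place "mount" (4x4, takes a point from camera to tool coordinates, whose origin is the TCP and whose axes are the flange's). Camera axes: x right, y down, z forward; pixel columns grow to the right and rows downward; lengths in mm; the calibration is good to about 2 mm. A picture is of the moment at which its call begins: read the wrist's pose just before it. calibration takes no time and is no camera call.
- sign_off(): hands the job in; it is judged then, once.
The state is a dict: "t": time; "joints": joint angles; "qvel": joint speeds; "effort": joint torques, N m; "ee_pos": TCP position; "tool_rot": TCP orientation; "wrist_force": force on the tool from outside, world axes, zero at the start; "ft_torque": the same for the moment, N m; "finger_gap": finger opening in mm; "grip_force": force on a finger pad.
Only numpy, scipy, OpenCV 4.12 (cv2) and the standard library are available. Lean on these libraries where they do the work, as an engineer would, in place of code of your own. Each camera call takes 0.05 s, during which the arm holds its last target. There are 200 camera calls.

## Working session

There is one attempt and no reset: what is moved stays moved. The work goes in short steps, Python scripts to look and compute and a shell command to move; the robot and the scene stay as the last step left them, time stands still between calls to the robot, and variables do not carry over. Pictures are saved under pics/ and viewed, at most 10 in all, crops included, and the job is handed in when it is done.

```bash
mkdir -p pics; ls
cat > h.py <<'E'
import numpy as np, cv2
from scipy.spatial.transform import Rotation as R
from rig import *
def cam(name, st=None):
    c=calibration(name); f=240/np.tan(np.radians(c['fov_y']/2))
    if 'mount' in c:
        st=st or get_state(); T=np.eye(4); T[:3,:3]=R.from_rotvec(st['tool_rot']).as_matrix(); T[:3,3]=st['ee_pos']
        W=T@np.array(c['mount'])
    else:
        Rm=R.from_rotvec(c['rvec']).as_matrix(); W=np.eye(4); W[:3,:3]=Rm.T; W[:3,3]=-Rm.T@np.array(c['tvec'])
    K=np.array([[f,0,c['cx']],[0,f,c['cy']],[0,0,1]]); return K,np.array([c['k1'],0,0,0,0]),W
def ray(cm,px):
    K,d,W=cm; s=cv2.undistortPoints(np.array(px,float).reshape(-1,1,2),K,d).reshape(-1,2)
    return W, np.c_[s,np.ones(len(s))]
def pts(cm,px,z=None,depth=None):
    W,s=ray(cm,px)
    if z is not None:
        v=s@W[:3,:3].T; k=(z-W[2,3])/v[:,2]; return W[:3,3]+v*k[:,None]
    dd=np.array([np.median(depth[int(y)-1:int(y)+2,int(x)-1:int(x)+2]) for x,y in px])
    return (s*dd[:,None])@W[:3,:3].T+W[:3,3]
E
python3 - <<'E'
from h import *
for n in ('scene','top'):
    p,d=capture(n); cv2.imwrite(f'pics/{n}.png',p[:,:,::-1]); np.savez(f'{n}.npz',p=p,d=d)
print(get_state()); print(calibration('top'))
E
```

```text
pics
{'t': 0.1, 'joints': array([ 1.07716860e+00,  1.16444161e-01,  1.44216221e+00, -2.47609538e-06,
        1.58397548e+00, -3.77787001e-02]), 'qvel': array([ 0.00034241, -0.00088177, -0.00248718, -0.00181876, -0.00043597,
       -0.00132797]), 'effort': array([ 1.91546133e-03, -7.22891593e+01, -6.23866081e+01,  7.81382597e-02,
        2.26651586e-02, -1.36287808e-04]), 'ee_pos': array([297.07699599, 605.94517864, 231.9973565 ]), 'tool_rot': array([-7.09804166e-01, -3.06009202e+00,  1.50021276e-03]), 'wrist_force': array([ 0.40565071, -0.2928034 , -0.26163236]), 'ft_torque': array([-0.00321516, -0.01012495, -0.00424044]), 'grip_force': 0.0, 'finger_gap': 92.87333091233272}
{'fov_y': 54.71265320315642, 'cx': 311.6458564901461, 'cy': 245.0624549652756, 'k1': -0.08896347967584141, 'rvec': array([ 2.11570627, -2.1517799 ,  0.15547496]), 'tvec': array([  85.06655616,  570.1568301 , 1181.63252957])}
```

View pics/top.png

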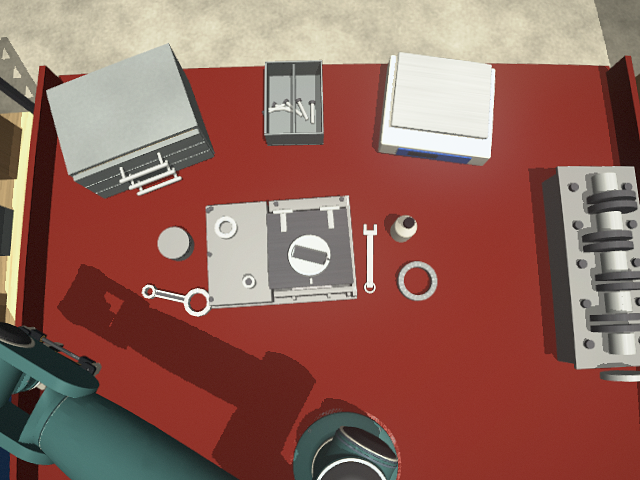

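View pics/scene.png

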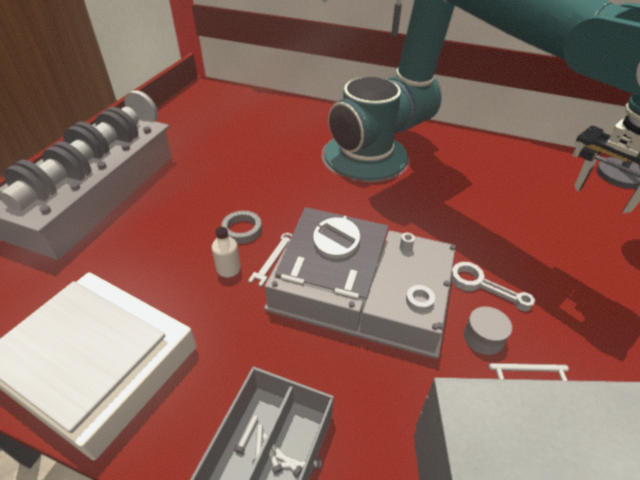

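Top view: the housing is at about (206–356, 196–307) px and the lock is near (309,255). The slot is already turned slightly clockwise. I'll enlarge it.

Run:
```python
from h import *
z=np.load('top.npz'); p,d=z['p'],z['d']
cv2.imwrite('pics/topc.png',cv2.resize(p[185:317,196:372],None,fx=4.5,fy=4.5,interpolation=cv2.INTER_CUBIC)[:,:,::-1])
```

```text
(no output)
```

View pics/topc.png

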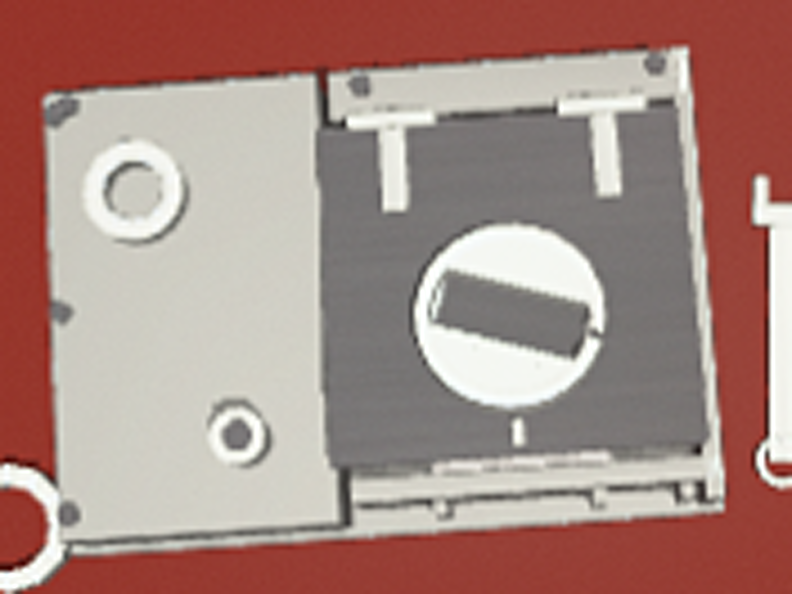

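The enlarged crop shows the disc centred at crop (510,315). The slot runs from (437,298) to (583,332), with the dash at the right end (597,335) and the mark at (518,432). So the lock is roughly 0.25 rad past open.

Run:
```python
from h import *
z=np.load('top.npz'); p,d=z['p'],z['d']; cm=cam('top')
c=lambda l:[(x/4.5+196-.4,y/4.5+185-.4) for x,y in l]
cor=pts(cm,c([(45,93),(687,48),(62,543)]),z=90); print('corners',cor.round(1))
print('lens',np.linalg.norm(cor[1]-cor[0]),np.linalg.norm(cor[2]-cor[0]))
ex=cor[0]-cor[2]; print('yaw from x edge',np.arctan2(ex[1],ex[0])); ey=cor[0]-cor[1]; print('yaw from y',np.arctan2(-ey[0],ey[1]))
names=['disc l','disc r','disc t','disc b','edgeL','edgeR','cov hingeL','cov hingeR','slot floor','mark']
q=c([(425,315),(598,355),(510,235),(510,395),(340,455),(695,440),(340,140),(670,115),(510,315),(518,432)])
for n,a in zip(names,pts(cm,q,depth=d)): print(n,a.round(1))
print('center z124',pts(cm,c([(510,315)]),z=132).round(1))
s=pts(cm,c([(437,298),(583,332)]),z=132); print(s.round(1),np.linalg.norm(s[1]-s[0]))
```

```text
corners [[674.4 349.6  90. ]
 [693.5 -22.1  90. ]
 [415.5 335.   90. ]]
lens 372.22598389516816 259.27671278924703
yaw from x edge 0.056536284634329734
yaw from y 0.051342128289553736
disc l [535.  127.8 132.4]
disc r [510.9  34.2 137.4]
disc t [579.7  81.  124.7]
disc b [489.6  82.  141.8]
edgeL [459.9 174.8 127.6]
edgeR [464.7 -17.5 128.7]
cov hingeL [641.9 177.7  94.9]
cov hingeR [652.8 -10.9  95.3]
slot floor [536.1  81.7 118.6]
mark [470.6  78.2 129.9]
center z124 [[534.2  81.5 132. ]]
[[544.3 121.2 132. ]
 [524.2  42.  132. ]] 81.69745992161133
```

Cover ajar at about 0.18 rad and lock at about 0.30 rad. Lock home is near (528, 81, 114), and slot yaw is about 1.325 rad. I'll write a helper that gives slide/dr for a target.

```bash
cat >> h.py <<'E'
def go(x,y,z,yaw):
    """slide (cm) and dr (deg) to TCP x,y,z with tool y at world angle yaw, tool down"""
    st=get_state(); A=R.from_rotvec(st['tool_rot']).as_matrix()
    ty=np.array([np.cos(yaw),np.sin(yaw),0]); tz=np.array([0,0,-1.]); B=np.c_[np.cross(ty,tz),ty,tz]
    print('slide',(A.T@(np.array([x,y,z])-st['ee_pos'])/10).round(2),'dr',np.degrees(R.from_matrix(A.T@B).as_rotvec()).round(2))
E
python3 -c "
from h import *
go(530,81,232,1.325)"
```

```text
slide [-4.402e+01 -3.688e+01  3.000e-02] dr [-6.000e-02 -1.000e-02 -1.204e+01]
```

```bash
python3 -m pendant '[{"slide":[-22,-18.45,0],"dr":[0,0,-6],"gripper":140},{"slide":[-22,-18.45,0],"dr":[0,0,-6],"gripper":140},{"slide":[-22,-18.45,0],"dr":[0,0,-6],"gripper":140},{"slide":[-22,-18.45,0],"dr":[0,0,-6],"gripper":140},{"slide":[-44,-36.9,0],"dr":[0,0,-12],"gripper":140},{"slide":[-44,-36.9,0],"dr":[0,0,-12],"gripper":140},{"slide":[-44,-36.9,0],"dr":[0,0,-12],"gripper":140},{"slide":[-44,-36.9,0],"dr":[0,0,-12],"gripper":140}]' 20
python3 -c "
from h import *
go(530,81,232,1.325)"
```

```text
t: 0.9
ee_pos: [459.4, 238.4, 232.6]
tool_rot: [0.386, 3.118, 0.0]
wrist_force: [0.5, 0.2, -0.1]
finger_gap: 42.3
grip_force: 0.0
slide [-10.68 -13.55   0.06] dr [ 0.    0.   -0.02]
```

```bash
python3 -m pendant '[{"slide":[-10.7,-13.55,0],"dr":[0,0,0],"gripper":140},{"slide":[-10.7,-13.55,0],"dr":[0,0,0],"gripper":140},{"slide":[-10.7,-13.55,0],"dr":[0,0,0],"gripper":140},{"slide":[-10.7,-13.55,0],"dr":[0,0,0],"gripper":140},{"slide":[-10.7,-13.55,0],"dr":[0,0,0],"gripper":140},{"slide":[-10.7,-13.55,0],"dr":[0,0,0],"gripper":140},{"slide":[-10.7,-13.55,0],"dr":[0,0,0],"gripper":140}]'
python3 - <<'E'
from h import *
go(530,81,232,1.325)
st=get_state(); p,d=capture('wrist'); np.savez('w1.npz',p=p,d=d,**{k:st[k] for k in('ee_pos','tool_rot')})
cv2.imwrite('pics/w1.png',p[:,:,::-1])
E
```

```text
t: 1.6
ee_pos: [529.6, 83.7, 232.5]
tool_rot: [-0.385, -3.118, -0.0]
wrist_force: [-0.6, 0.5, 0.7]
finger_gap: 41.9
grip_force: 0.0
slide [-0.11 -0.25  0.05] dr [ 0.01 -0.02  0.01]
```

View pics/w1.png

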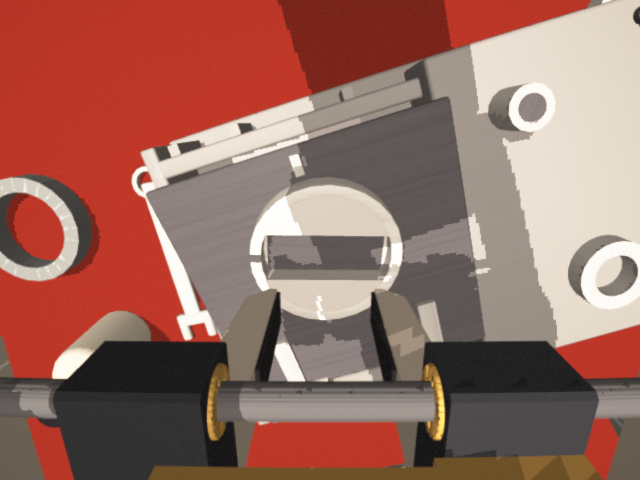

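Wrist view: the slot lies horizontally at columns 266–390, rows 236–279. It is parallel to the finger line, and the fingertips are symmetric about column 326. I'll measure it in world coordinates using the depth.

Run:
```python
from h import *
z=np.load('w1.npz'); d=z['d']; cm=cam('wrist',z)
q=[(256,248),(397,250),(326,192),(326,300),(266,237),(388,237),(270,282),(388,282),(326,250),(300,250),(360,252)]
P=pts(cm,q,depth=d)
for a,b in zip(q,P): print(a,b.round(1))
# disc rim outline: points of top face by plane fit
vv,uu=np.mgrid[170:325,245:410]; px=np.c_[uu.ravel(),vv.ravel()].astype(float); 
W,s=ray(cm,px); X=(s*d[vv.ravel(),uu.ravel()][:,None])@W[:3,:3].T+W[:3,3]
A=X[(X[:,2]>110)]; pl=P[:4]
c,_,_,_=np.linalg.lstsq(np.c_[pl[:,:2],np.ones(4)],pl[:,2],rcond=None)
I=A[abs(A[:,2]-A[:,:2]@c[:2]-c[2])<3]; c,_,_,_=np.linalg.lstsq(np.c_[I[:,:2],np.ones(len(I))],I[:,2],rcond=None)
I=A[abs(A[:,2]-A[:,:2]@c[:2]-c[2])<2]; h=cv2.convexHull(I[:,:2].astype(np.float32))
print('plane',c,'tilt',np.arctan(np.hypot(*c[:2])),'uphill yaw',np.arctan2(-c[1],-c[0]),'circle',cv2.minEnclosingCircle(h),I[:,2].min(),I[:,2].max())
print('fit ell',cv2.fitEllipse(h))
```

```text
(256, 248) [517.2  40.8 138.6]
(397, 250) [543.2 131.2 133.1]
(326, 192) [491.7  94.7 142.9]
(326, 300) [569.2  75.3 128.9]
(266, 237) [515.2  46.1 123.9]
(388, 237) [534.4 127.5 127.9]
(270, 282) [544.6  41.6 133.3]
(388, 282) [566.2 120.9 129.5]
(326, 250) [535.6  83.7 120.3]
(300, 250) [530.9  66.  120.9]
(360, 252) [543.4 106.8 118.7]
plane [-1.72952979e-01 -9.96668491e-03  2.27950724e+02] tilt 0.17153737188595908 uphill yaw 0.05756289600417548 circle ((536.208740234375, 83.84710693359375), 51.80105209350586) 124.62398755599799 144.71934961551693
fit ell ((536.28369140625, 83.88751983642578), (102.30740356445312, 103.25636291503906), 1.3242383003234863)
```

Disc centre is about (535.7, 83.3, 135) with tilt 0.17–0.18. Home is then about (529.5, 83, 114). I'll descend into the slot at (532, 83).

```bash
python3 -c "
from h import *
go(532,83,160,1.325);go(532,83,136,1.325);go(530,83,113,1.325)"
```

```text
slide [-0.26 -0.02  7.26] dr [ 0.01 -0.01  0.04]
slide [-0.26 -0.02  9.66] dr [ 0.01 -0.01  0.04]
slide [-0.06 -0.07 11.96] dr [ 0.01 -0.01  0.04]
```

```bash
python3 -m pendant '[{"slide":[-0.26,0,4],"dr":[0,0,0],"gripper":140},{"slide":[-0.26,0,6],"dr":[0,0,0],"gripper":140},{"slide":[-0.26,0,8],"dr":[0,0,0],"gripper":140},{"slide":[-0.26,0,8],"dr":[0,0,0],"gripper":140},{"slide":[-0.26,0,8],"dr":[0,0,0],"gripper":140}]'
python3 - <<'E'
from h import *
go(532,83,136,1.325);go(530,83,113,1.325)
p,d=capture('wrist');cv2.imwrite('pics/w2.png',p[100:400,120:520,::-1])
E
```

```text
t: 2.15
ee_pos: [532.3, 82.9, 153.3]
tool_rot: [0.384, 3.118, 0.0]
wrist_force: [-0.4, 0.6, 0.0]
finger_gap: 41.9
grip_force: 0.0
slide [ 0.03 -0.    1.73] dr [0.   0.   0.03]
slide [ 0.23 -0.05  4.03] dr [0.   0.   0.03]
```

View pics/w2.png

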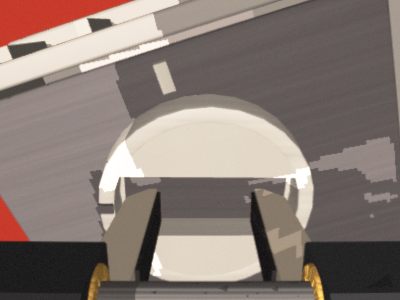

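The fingertips hang just above the slot, centred at crop column 207, which matches the slot (122–292). Descending into it, then pushing gently.

```bash
python3 -m pendant '[{"slide":[0.03,0,1],"dr":[0,0,0],"gripper":140},{"slide":[0.03,0,1.7],"dr":[0,0,0],"gripper":140},{"slide":[0.08,0,2.4],"dr":[0,0,0],"gripper":140},{"slide":[0.12,0,3],"dr":[0,0,0],"gripper":140},{"slide":[0.18,0,3.5],"dr":[0,0,0],"gripper":140},{"slide":[0.2,0,3.8],"dr":[0,0,0],"gripper":140},{"slide":[0.2,0,3.8],"dr":[0,0,0],"gripper":140}]'
python3 - <<'E'
from h import *
go(529.5,83,113,1.325)
E
```

```text
t: 2.9
ee_pos: [530.4, 82.7, 114.3]
tool_rot: [-0.386, -3.117, 0.0]
wrist_force: [-1.2, -1.5, 2.1]
finger_gap: 41.7
grip_force: 1.0
slide [0.1  0.01 0.13] dr [-0.01 -0.02 -0.03]
```

```bash
python3 -m pendant '[{"slide":[0.08,0,0.1],"dr":[0,0,0],"gripper":140},{"slide":[0.08,0,0.2],"dr":[0,0,0],"gripper":140},{"slide":[0.08,0,0.2],"dr":[0,0,0],"gripper":140}]'
python3 -c "
from h import *
s=get_state();print(s['wrist_force'],s['ee_pos'])"
```

```text
t: 3.2
ee_pos: [530.1, 82.9, 113.2]
tool_rot: [0.386, 3.117, 0.0]
wrist_force: [1.9, -1.3, 5.1]
finger_gap: 41.8
grip_force: 2.6
[ 1.88706249 -1.31165092  5.13167396] [530.05622138  82.92086736 113.20086811]
```

```bash
python3 -m pendant '[{"slide":[0,0,0.1],"dr":[0,0,0],"gripper":140},{"slide":[0,0,0.2],"dr":[0,0,0],"gripper":140},{"slide":[0,0,0.2],"dr":[0,0,0],"gripper":140}]'
```

```text
t: 3.5
ee_pos: [530.2, 82.9, 113.0]
tool_rot: [0.386, 3.116, 0.0]
wrist_force: [-8.7, -3.3, 23.5]
finger_gap: 42.3
grip_force: 11.8
```

Hard stop at the expected height (fingertips at z = 99, 23 N): the cover is flush. Turning clockwise (+ about tool z).

```bash
python3 -m pendant '[{"slide":[0,0,0],"dr":[0,0,6],"gripper":140},{"slide":[0,0,0],"dr":[0,0,12],"gripper":140},{"slide":[0,0,0],"dr":[0,0,18],"gripper":140},{"slide":[0,0,0],"dr":[0,0,24],"gripper":140},{"slide":[0,0,0],"dr":[0,0,30],"gripper":140}]'
python3 -c "
from h import *
s=get_state();print(s['ft_torque'])"
```

```text
t: 4.0
ee_pos: [530.2, 82.6, 113.0]
tool_rot: [1.185, 2.907, 0.0]
wrist_force: [-9.2, -6.4, 23.9]
finger_gap: 42.0
grip_force: 11.9
[-1.16724511  1.75144502  0.08007163]
```

```bash
python3 -m pendant '[{"slide":[0,0,0],"dr":[0,0,6],"gripper":140},{"slide":[0,0,0],"dr":[0,0,12],"gripper":140},{"slide":[0,0,0],"dr":[0,0,18],"gripper":140},{"slide":[0,0,0],"dr":[0,0,24],"gripper":140},{"slide":[0,0,0],"dr":[0,0,30],"gripper":140},{"slide":[0,0,0],"dr":[0,0,36],"gripper":140}]'
python3 -c "
from h import *
s=get_state();print(s['ft_torque'],s['joints'])
p,d=capture('wrist');cv2.imwrite('pics/w3.png',p[100:400,120:520,::-1])"
```

```text
t: 4.6
ee_pos: [530.1, 82.4, 113.0]
tool_rot: [2.026, 2.399, 0.0]
wrist_force: [-11.7, -9.1, 24.7]
finger_gap: 41.6
grip_force: 12.6
[-1.58951271  2.18184372  0.07470974] [ 1.07319448e-01 -1.30805244e-01  1.88311553e+00 -1.34551493e-03
  1.38799993e+00 -6.05684940e-02]
```

View pics/w3.png

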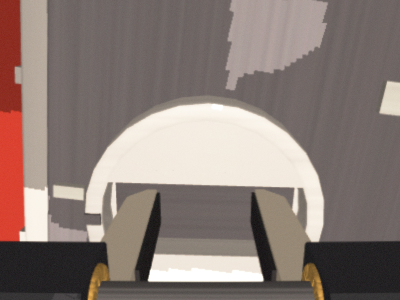

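The lock has followed, with the dash (93,218) close to the mark (68,193). Only a few degrees remain, so I'll turn on to the stop.

```bash
python3 -m pendant '[{"slide":[0,0,0],"dr":[0,0,5],"gripper":140},{"slide":[0,0,0],"dr":[0,0,10],"gripper":140},{"slide":[0,0,0],"dr":[0,0,14],"gripper":140},{"slide":[0,0,0],"dr":[0,0,14],"gripper":140}]'
python3 -c "
from h import *
s=get_state();print(s['ft_torque'])"
```

```text
t: 5.05
ee_pos: [530.9, 82.9, 113.0]
tool_rot: [2.301, 2.135, 0.004]
wrist_force: [-2.0, -3.2, 19.7]
finger_gap: 41.9
grip_force: 9.9
[-0.49901757  0.55741885 -0.05818345]
```

```bash
python3 -m pendant '[{"slide":[0,0,0],"dr":[0,0,4],"gripper":140},{"slide":[0,0,0],"dr":[0,0,8],"gripper":140},{"slide":[0,0,0],"dr":[0,0,8],"gripper":140}]'
python3 -c "
from h import *
s=get_state();print(s['ft_torque'],s['tool_rot'])"
python3 -m pendant '[{"slide":[0,0,0],"dr":[0,0,4],"gripper":140},{"slide":[0,0,0],"dr":[0,0,8],"gripper":140},{"slide":[0,0,0],"dr":[0,0,8],"gripper":140}]'
python3 -c "
from h import *
s=get_state();print(s['ft_torque'],s['tool_rot'])
p,d=capture('wrist');cv2.imwrite('pics/w4.png',p[100:400,120:520,::-1])"
```

```text
t: 5.35
ee_pos: [530.9, 82.8, 113.0]
tool_rot: [2.443, 1.971, 0.004]
wrist_force: [-1.6, -4.8, 20.0]
finger_gap: 41.9
grip_force: 23.0
[-0.76229333  0.52246657  1.17755077] [2.44279043 1.97122303 0.00438542]
t: 5.65
ee_pos: [530.9, 82.9, 113.1]
tool_rot: [2.566, 1.806, 0.003]
wrist_force: [-0.8, -6.9, 21.0]
finger_gap: 43.7
grip_force: 132.5
[-1.30964793  0.4861264   9.82079975] [2.5655506  1.80607371 0.00326615]
```

View pics/w4.png

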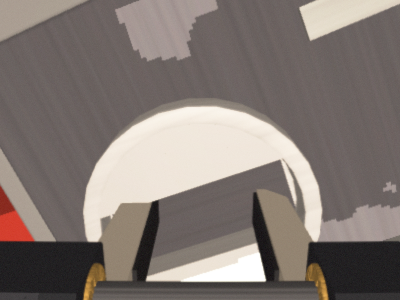

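Torque rose to 9.8 N m, so the lock is on its hard stop with the finger corners against the slot walls. I'll relax the turn to centre the fingers, then lift straight out.

```bash
python3 -m pendant '[{"slide":[0,0,0],"dr":[0,0,-4],"gripper":140},{"slide":[0,0,-0.1],"dr":[0,0,-8],"gripper":140},{"slide":[0,0,-0.3],"dr":[0,0,-12],"gripper":140},{"slide":[0,0,-0.8],"dr":[0,0,-14],"gripper":140},{"slide":[0,0,-2],"dr":[0,0,-14],"gripper":140},{"slide":[0,0,-5],"dr":[0,0,-14],"gripper":140},{"slide":[0,0,-10],"dr":[0,0,-14],"gripper":140},{"slide":[0,0,-12],"dr":[0,0,-14],"gripper":140}]'
python3 -m pendant '[{"slide":[0,0,0],"dr":[0,0,0],"gripper":140},{"slide":[0,0,0],"dr":[0,0,0],"gripper":140}]'
python3 - <<'E'
from h import *
p,d=capture('wrist');cv2.imwrite('pics/w5.png',p[:,:,::-1]); cm=cam('wrist')
for q in [(326,160),(270,250),(390,250),(326,340),(326,255)]:
    print(q,pts(cm,[q],depth=d)[0].round(1))
E
```

```text
t: 6.5
ee_pos: [530.4, 83.1, 235.8]
tool_rot: [2.336, 2.097, 0.006]
wrist_force: [0.7, 0.4, 0.5]
finger_gap: 42.2
grip_force: 0.0
t: 6.7
ee_pos: [529.7, 83.0, 230.7]
tool_rot: [2.338, 2.099, 0.001]
wrist_force: [0.3, 1.0, -1.6]
finger_gap: 42.1
grip_force: 0.0
(326, 160) [537.3 139.4  96.1]
(270, 250) [488.2  78.  100.8]
(390, 250) [576.3  72.9 114. ]
(326, 340) [521.6  -5.8  96.4]
(326, 255) [529.7  69.3 100.2]
```

View pics/w5.png

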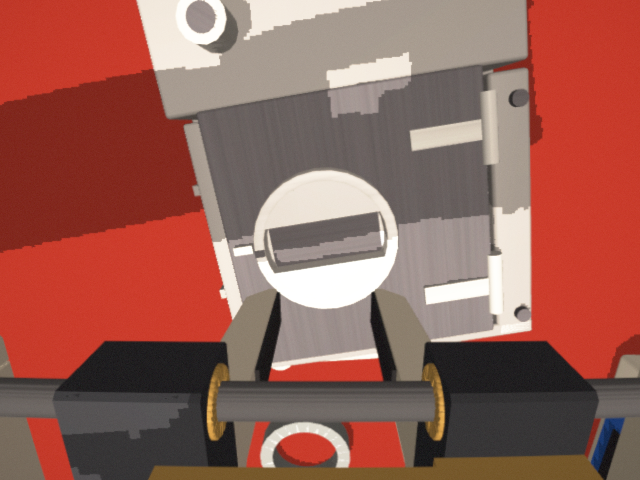

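The cover lies flat (cover 96 mm, disc top 114 mm) with the gripper clear. The dash at (260,254) points to the mark at (243,251), so the lock is at its stop.

```bash
python3 -c "
from rig import *
print(sign_off())"
```

```text
the job is handed in; nothing more can be done
None
```

The cover was pushed flush and the lock turned clockwise to its stop; it stayed shut once the gripper was clear, the other parts were not touched, and I handed the job in at about 7 s.

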